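# Leak-check a chamber's lid seam with a sniffer pen

### The arm

A 6-joint arm with a two-finger parallel gripper is mounted at the origin on the work surface. World frame = base frame: x ahead of the robot, y to its left, z up, the work surface at z = 0. Lengths are in mm, angles in rad, forces in N, time in s.
With the tool pointing down it reaches from about 400 to 925 mm from the base axis. Payload 3.4 kg.
Tool frame: the origin (TCP) lies between the finger pads; the fingertips stand 11 mm ahead of it and the grasp point (between the pads) lies 8 mm behind it (arm.tip_extent is the distance from the TCP to the fingertips, in mm); z points along the fingers, y is the direction in which the jaws open and shut (so a half turn about z gives the same grasp; the last joint's range is limited). The gripper opens to 85 mm and grips with 20 to 120 N. Pads are 22 mm wide; open, the fingers measure 114 mm over their backs; the gripper's body (76 mm by 85 mm) begins 54 mm behind the grasp point. The pads swing forward as they close: fully open they stand 13 mm farther back than shut.
Start: joints at [-1.329, 0.307, 1.506, -0, 1.328, -0.073], TCP at [178.558, -546.579, 242.305] pointing down, gripper open.
Joint ranges: [-3.12, 3.12], [-1.05, 2.28], [0.14, 2.33], [-1.42, 4.57], [0.1, 2.73], [-2.68, 2.68]. Speed limits (rad/s): [2.57, 2.57, 3.14, 3.14, 3.14, 3.14].

### API

Orientations are given as a unit quaternion [x, y, z, w].
In Python, from plant import arm, optics, job gives the robot as it stands.
- The arm moves only by the tool arm_command, never from a script. Its argument "rows" is a list of rows, each a list of 3 entries, a list of its own where there are three numbers: the shift along the world's x, y, z in m, then the turn, a rotation vector about the world's x, y, z in rad, then the opening, from 0 (shut) to 1 (fully open). In form: [[[tx, ty, tz], [ax, ay, az], gripper], ...]. A call has 1 to 10 rows; each row is the pose to reach, as a shift and turn from the pose commanded when the call began; what a row does not reach only later rows make up. A row lasts 1/8 s, in which the tool goes at most 62.5 mm and 10.7 degrees, less where a joint would pass 70% of its speed; a pose out of reach is approached as far as the arm can. A call with a gripper value outside its range is refused whole. The fingers move at their own pace and stop on an object; "newtons" is the grip in N (left out, the last holds). Time passes only in rows, so rows that repeat a pose let the fingers close. It gives the time, the measured TCP pose, the force and the opening at its end, in the units of the state.
- arm.read_state(): the state, without advancing time (a new reading comes with each control period).
- optics.camera(name): name is "scene" or "top" or "wrist"; returns (picture, depth): 384x512x3 uint8, red, green, blue; 384x512 float32, mm along the optical axis (not along the pixel's ray), 0 where there is no reading.
- optics.camera_info(name): a dict with "intrinsics" (3x3 intrinsics, pixels), "world_to_cam" (4x4, takes a point from world to camera coordinates). Camera axes: x right, y down, z forward; pixel columns grow to the right and rows downward; lengths in mm; the calibration is good to about 2 mm. A picture is of the moment at which its call begins: read the wrist's pose just before it. camera_info takes no time and is no camera call; for the wrist camera it gives the pose at the moment of the call.
- job.hand_in(): hands the job in, once; it reports no verdict.
The state is a dict: "t": time; "joint_pos": joint angles; "qd": joint speeds; "joint_efforts": joint torques, N m; "ee_pos": TCP position; "orientation": TCP orientation; "ft_force": force on the tool from outside, world axes, zero at the start; "torque": the same for the moment, N m; "gripper_width": finger opening in mm.
Only numpy, scipy, OpenCV 4.12 (cv2) and the standard library are available. Lean on these libraries where they do the work, as an engineer would, in place of code of your own. Each camera call takes 0.05 s, during which the arm holds its last target. There are 200 camera calls.

### The job

Leak-check the marked part of the sample chamber's lid seam: first swing the orange hold-down arm all the way over to the green-mark side, out of the way, then take the yellow leak pen from its fork stand and guide its tip slowly (about 3 cm per second) along the black seam from the green mark, round the two corners nearest the robot, to the red mark, keeping the tip on the seam or no more than a few millimetres above it and never pressing hard or moving fast close to the lid. Then hang the pen back upright in its fork with its collar resting on the prongs, never laying or dropping it on the bench; leave the hold-down arm swung aside and all the other things standing where they are.

Things in the scene. Friction and masses are not known exactly. Their poses are not given: they have to be found in the camera images.
- chamber: Low aluminium chamber, fixed, 140 (x) x 170 (y) x 60 mm high, white lid flush in its top; origin: centre of underside, -x side nearest the robot. The black seam is a rectangle on the flat top at x = +-50, y = +-65. Green mark: start, at (0, 65); red mark: end, (0, -65). On top: 3 black knobs 14 wide, 9 high at (-26, +-43), (28, 43); brass port 16 wide, 28 high at (60, -72)
- seam0 (a point): point 0 of 0 to 8 along the marked seam, in order of travel, on the chamber's top face: green-marked start
- seam1 (a point): point 1 of 0 to 8 along the marked seam, in order of travel, on the chamber's top face: 25 mm on from the start, half way to the first corner
- seam2 (a point): point 2 of 0 to 8 along the marked seam, in order of travel, on the chamber's top face: first corner (square)
- seam3 (a point): point 3 of 0 to 8 along the marked seam, in order of travel, on the chamber's top face: on the front run, a quarter along
- seam4 (a point): point 4 of 0 to 8 along the marked seam, in order of travel, on the chamber's top face: on the front run, half way
- seam5 (a point): point 5 of 0 to 8 along the marked seam, in order of travel, on the chamber's top face: on the front run, three quarters along
- seam6 (a point): point 6 of 0 to 8 along the marked seam, in order of travel, on the chamber's top face: second corner (square)
- seam7 (a point): point 7 of 0 to 8 along the marked seam, in order of travel, on the chamber's top face: 25 mm past the second corner
- seam8 (a point): point 8 of 0 to 8 along the marked seam, in order of travel, on the chamber's top face: red-marked end
- holddown (a joint): angle (rad) of the orange hold-down arm about its upright pin on the chamber's far flange: 0 = points to the chamber's -x, across the front seam; grows as it swings to the chamber's +y (green-mark) side. Range -0.4 to 1.5, starts at -0.35 to 0.45. Dry friction 0.12 N m (about 1 N at the post); stays where left. The marked seam is clear from 1.25 up
- holddown_pivot (a point): on the arm's pin axis, at chamber (60, 0, 80) mm; the arm is a flat bar 127 mm long from the pin to its free end, 16 mm wide, 10 mm thick, its underside 15 mm and its top 25.5 mm above the lid
- holddown_post (a point): top centre of the steel post on the hold-down arm, 12 mm diameter, 120 mm from the pin axis, standing from the bar's top up to 58 mm above the lid (34 mm tall): push it sideways
- pen: yellow cordless leak pen, 153 mm long, about 0.11 kg. Origin: the very end of its tip; z runs up along the pen to the handle. Blunt 8 mm tip; steel shaft 12 mm diameter from 22 to 85 mm up; black collar 30 mm diameter, 85 to 91 mm; square handle 18 x 18 mm (flats across its x and y), 91 to 153 mm, best gripped about 128 mm up
- pen_collar (a point): centre of the collar's underside, 85 mm up the pen's axis
- stand: grey fork stand, fixed, left or right of the chamber. Origin: on the bench below the fork's seat. Base 100 x 80 x 12 mm, x = -38 to 62; post behind at x = 35 to 51; two prongs 13 wide, 10 thick, 20 mm apart, x = -21 to 25, closed behind x = 21, open to its -x. Prong tops are 105 mm above the bench; nothing of it is higher
- stand_seat (a point): where the centre of the pen's collar underside rests: midway between the prongs, level with their top
- rack: blue rack of capped tubes, fixed, 70 x 100 mm, 80 mm high; origin: centre of its underside. On the side of the chamber away from the fork stand
- wash_bottle: white bottle, 64 mm diameter, 190 mm tall; origin: centre of its underside. A bystander, as are the next five
- amber_bottle: amber bottle, 60 mm diameter, 140 mm tall; origin: centre of its underside
- beaker: clear beaker, 72 mm diameter, 85 mm tall; origin: centre of its underside
- jar: clear jar with a blue cap, 52 mm diameter, 55 mm tall; origin: centre of its underside
- vial: small clear vial with a white cap, 22 mm diameter, 42 mm tall, standing on the chamber's lid near the red-mark side; origin: centre of its underside
- tip_box: green closed box, 70 x 100 x 45 mm; origin: centre of its underside
Not all that is in view belongs to the job. Leave any pink look-alike of the beaker alone. Leave any pink or purple look-alike of the tip_box alone.

How it is judged (in metres and radians):
On the way, in this order (a step that is already met when the one before it is completed fails the run):
1. the orange hold-down arm is swung clear of the marked seam (joint above 1.25 rad) (value of joint holddown above 1.25 rad), for 0.2 s.
2. the pen's tip passes within 8 mm of seam0 (the green-marked start) (distance between pen and seam0 below 0.008 m and value of joint holddown above 1.2 rad), for 0.12 s.
3. the pen's tip passes within 8 mm of seam1 (further along the seam) (distance between pen and seam1 below 0.008 m and value of joint holddown above 1.2 rad), for 0.12 s.
4. the pen's tip passes within 8 mm of seam2 (the first corner) (distance between pen and seam2 below 0.008 m and value of joint holddown above 1.2 rad), for 0.12 s.
5. the pen's tip passes within 8 mm of seam3 (further along the seam) (distance between pen and seam3 below 0.008 m and value of joint holddown above 1.2 rad), for 0.12 s.
6. the pen's tip passes within 8 mm of seam4 (the middle of the front run) (distance between pen and seam4 below 0.008 m and value of joint holddown above 1.2 rad), for 0.12 s.
7. the pen's tip passes within 8 mm of seam5 (further along the seam) (distance between pen and seam5 below 0.008 m and value of joint holddown above 1.2 rad), for 0.12 s.
8. the pen's tip passes within 8 mm of seam6 (the second corner) (distance between pen and seam6 below 0.008 m and value of joint holddown above 1.2 rad), for 0.12 s.
9. the pen's tip passes within 8 mm of seam7 (further along the seam) (distance between pen and seam7 below 0.008 m and value of joint holddown above 1.2 rad), for 0.12 s.
10. the pen's tip passes within 8 mm of seam8 (the red-marked end) (distance between pen and seam8 below 0.008 m and value of joint holddown above 1.2 rad), for 0.12 s.
At the end, for the whole second after the job is handed in: The pen hangs at rest in its fork, upright within 0.12 rad, its collar underside within 12 mm sideways and 13 mm in all of the seat; the hold-down arm stands above 1.2 rad; every bystander stands upright (within 0.2 rad) and within 20 mm of where it began (horizontal distance between pen_collar and stand_seat below 0.012 m and distance between pen_collar and stand_seat below 0.013 m and angle between pen's own z axis and vertical below 0.12 rad and linear speed of pen below 0.02 m/s and angular speed of pen below 0.1 rad/s and value of joint holddown above 1.2 rad and distance of each of wash_bottle, amber_bottle, beaker, jar, vial, tip_box from where it was at the start of the episode below 0.02 m and angle between each of wash_bottle, amber_bottle, beaker, jar, vial, tip_box's own z axis and vertical below 0.2 rad); the robot touches nothing.
It fails at once if the pen's tip moves faster than 0.10 m/s while over the chamber's top and less than 10 mm above it ((x of pen in the frame of chamber between -0.07 and 0.07 m and y of pen in the frame of chamber between -0.085 and 0.085 m and z of pen in the frame of chamber below 0.07 m) and linear speed of pen above 0.1 m/s).
It fails at once if the pen presses on the chamber with more than 30 N (contact force between pen and chamber above 30 N).
It fails at once if the pen's tip comes down to the bench (below 8 mm): laid down or dropped (height (world z) of pen below 0.008 m).
It fails at once if a bystander is shifted by more than 20 mm or tipped by more than 0.2 rad (not (distance of wash_bottle from where it was at the start of the episode below 0.02 m) or not (distance of amber_bottle from where it was at the start of the episode below 0.02 m) or not (distance of beaker from where it was at the start of the episode below 0.02 m) or not (distance of jar from where it was at the start of the episode below 0.02 m) or not (distance of vial from where it was at the start of the episode below 0.02 m) or not (distance of tip_box from where it was at the start of the episode below 0.02 m) or not (angle between wash_bottle's own z axis and vertical below 0.2 rad) or not (angle between amber_bottle's own z axis and vertical below 0.2 rad) or not (angle between beaker's own z axis and vertical below 0.2 rad) or not (angle between jar's own z axis and vertical below 0.2 rad) or not (angle between vial's own z axis and vertical below 0.2 rad) or not (angle between tip_box's own z axis and vertical below 0.2 rad)).
It also fails if it takes over 72 s, if anything falls off the work surface, if the arm or the gripper's body presses on something with over 40 N, if the wrist force passes 120 N, or if a joint passes its speed limit or range.

## Working session

There is one attempt and no reset: what is moved stays moved. The work goes in short steps, Python scripts to look and compute and a tool call to move; the robot and the scene stay as the last step left them, time stands still between calls to the robot, and variables do not carry over. Pictures are saved under pics/ and viewed, about 8 in all and at most 12, crops included, and the job is handed in when it is done.

Besides the shell and the picture viewer there is one more tool, called after ">>>" as name(argument=value, ...) on one line, values as JSON. arm_command: Moves the arm, as the interface text tells. Its arguments: {"type":"object","properties":{"rows":{"type":"array","items":{"type":"array"}},"newtons":{"type":"number"}},"required":["rows"]}

```bash
mkdir -p pics; cat > h.py <<'E'
from plant import arm, optics, job
import numpy as np, cv2
def grab(n):
    im,d=optics.camera(n); ci=optics.camera_info(n)
    return im,d,np.array(ci["intrinsics"]),np.array(ci["world_to_cam"])
def cast(u,v,K,T,z):
    R,t=T[:3,:3],T[:3,3]; c=-R.T@t; r=R.T@np.linalg.inv(K)@np.array([u,v,1.])
    return c+r*(z-c[2])/r[2]
def cloud(d,K,T):
    v,u=np.indices(d.shape); p=np.stack([(u-K[0,2])*d/K[0,0],(v-K[1,2])*d/K[1,1],d],-1)
    return (p-T[:3,3])@T[:3,:3]
def proj(p,K,T):
    q=K@(T[:3,:3]@np.asarray(p,float)+T[:3,3]); return q[:2]/q[2]
def save(n,im): cv2.imwrite(n,cv2.cvtColor(im,cv2.COLOR_RGB2BGR))
E
python3 - <<'E'
from h import *
for n in("top","scene"):
    im,d,K,T=grab(n); save(f"pics/{n}0.png",im); np.savez(f"{n}0.npz",im=im,d=d,K=K,T=T); print(n,-T[:3,:3].T@T[:3,3],K[0,0])
s=arm.read_state();print(s["t"],s["ee_pos"],s["orientation"],s["gripper_width"])
E
```

```text
top [489.7652544   12.07175266 952.97476678] 390.24936987396933
scene [ 983.61294514 -643.94860749  603.23041106] 404.1322625790823
0.1 [ 178.38747083 -545.97187244  241.4621956 ] [ 9.87564306e-01  1.57212753e-01 -9.09963451e-05 -9.39535045e-04] 85.64156411883101
```

View pics/top0.png

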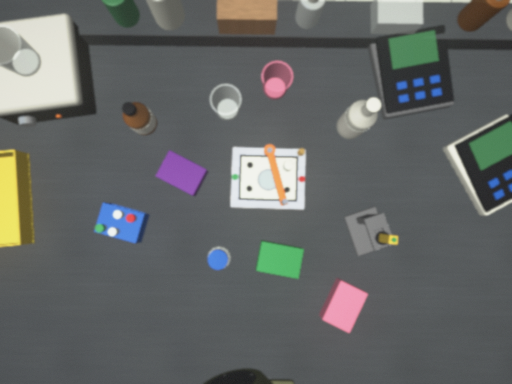

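View pics/scene0.png

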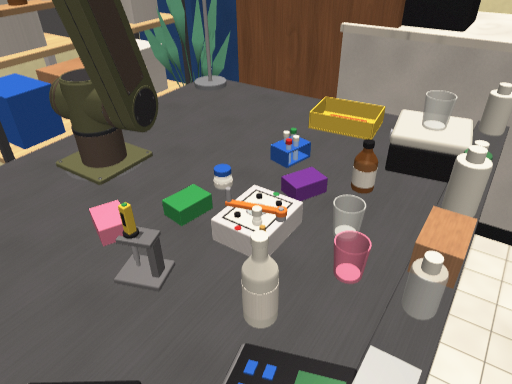

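```bash
python3 - <<'E'
from h import *
z=np.load("top0.npz");im,d,K,T=[z[k] for k in("im","d","K","T")]
P=cloud(d,K,T); hsv=cv2.cvtColor(im,cv2.COLOR_RGB2HSV)
a=cv2.resize(im[135:225,215:325],None,fx=5,fy=5,interpolation=cv2.INTER_CUBIC)
b=cv2.resize(im[195:265,335:410],None,fx=5,fy=5,interpolation=cv2.INTER_CUBIC)
c=np.zeros((450,550+375,3),np.uint8);c[:450,:550]=a;c[:350,550:]=b
save("pics/crop1.png",cv2.resize(c,None,fx=.86,fy=.86))
# chamber top
m=(abs(P[...,2]-60)<8)&(hsv[...,1]<60)&(hsv[...,2]>140); m[:, :215]=0;m[:,325:]=0;m[:135]=0;m[225:]=0
cn=max(cv2.findContours(m.astype(np.uint8),0,2)[0],key=cv2.contourArea)
w=np.array([cast(u,v,K,T,60)[:2] for u,v in cn[:,0]],np.float32);print("chamber",cv2.minAreaRect(w))
def blob(n,lo,hi,roi,zz):
    q=cv2.inRange(hsv,lo,hi);r=np.zeros_like(q);x0,y0,x1,y1=roi;r[y0:y1,x0:x1]=q[y0:y1,x0:x1]
    v,u=np.nonzero(r)
    if len(u): print(n,len(u),u.mean(),v.mean(),cast(u.mean(),v.mean(),K,T,zz),"depthz",np.median(P[v,u,2]))
    return r
blob("green",(40,80,60),(90,255,255),(225,165,245,190),60)
blob("red",(0,120,60),(8,255,255),(294,170,310,190),60)
blob("red2",(172,120,60),(180,255,255),(294,170,310,190),60)
r=blob("orange",(5,130,120),(16,255,255),(255,135,295,210),85)
v,u=np.nonzero(r);w=np.array([cast(x,y,K,T,85)[:2] for x,y in zip(u,v)],np.float32);print(cv2.minAreaRect(w))
blob("yellow",(22,130,100),(35,255,255),(370,220,410,260),173)
# stand base
m=(abs(P[...,2]-12)<7);m[:,:335]=0;m[:,410:]=0;m[:200]=0;m[265:]=0
for lo,hi in((5,20),(90,115),(120,200)):
    m=(P[...,2]>lo)&(P[...,2]<hi);m[:,:335]=0;m[:,410:]=0;m[:200]=0;m[265:]=0
    q=P[m][:,:2].astype(np.float32);print(lo,m.sum(),np.median(P[m][:,2]),cv2.minAreaRect(q))
# tall objects
m=((P[...,2]>20)&(d>0)).astype(np.uint8);n,l,st,ce=cv2.connectedComponentsWithStats(m)
for i in range(1,n):
    if st[i,4]>100: q=P[l==i];print(ce[i].round(),st[i,4],np.percentile(q[:,2],97).round(),q[:,:2].min(0).round(),q[:,:2].max(0).round())
E
```

```text
chamber ((576.819580078125, -32.93974304199219), (169.19317626953125, 139.65187072753906), 88.75315856933594)
green 20 234.5 176.5 [579.0270865   44.26468851  60.        ] depthz 62.428854077028234
red 17 301.88235294117646 178.58823529411765 [ 575.81670139 -110.52363336   60.        ] depthz 62.14102176951517
orange 280 275.0285714285714 171.70714285714286 [588.21461418 -47.04772869  85.        ] depthz 85.96809702909553
((588.70263671875, -46.086158752441406), (126.21289825439453, 22.19872283935547), 13.40101432800293)
yellow 140 387.4642857142857 238.4857142857143 [ 447.06340125 -265.7073193   173.        ] depthz 163.39762715968124
5 830 12.069679094962702 ((451.4337158203125, -275.90667724609375), (110.06369018554688, 116.5095443725586), 19.169567108154297)
90 570 105.28637192191104 ((458.7725524902344, -272.29681396484375), (72.39857482910156, 46.53690719604492), 18.566638946533203)
120 156 171.04533031523255 ((445.4264831542969, -276.80682373046875), (18.0296630859375, 18.245136260986328), 87.24996948242188)
[238.  42.] 34447 165.0 [ 695. -621.] [999. 601.]
[277.  77.] 669 87.0 [770. -84.] [842. -16.]
[226.  99.] 605 87.0 [717.  31.] [787. 101.]
[359. 117.] 1128 191.0 [ 679. -265.] [ 743. -202.]
[139. 117.] 809 141.0 [684. 237.] [743. 295.]
[487. 163.] 4267 64.0 [ 497. -612.] [ 739. -462.]
[268. 178.] 4493 89.0 [ 506. -118.] [648.  52.]
[ 20. 197.] 1221 62.0 [415. 528.] [637. 610.]
[182. 173.] 1309 48.0 [536. 110.] [641. 228.]
[121. 223.] 1412 82.0 [424. 252.] [516. 364.]
[378. 230.] 809 174.0 [ 418. -302.] [ 498. -240.]
[280. 259.] 1346 48.0 [ 347. -116.] [431.  -8.]
[219. 258.] 391 58.0 [367.  56.] [415. 103.]
[344. 306.] 1458 48.0 [ 226. -265.] [ 343. -160.]
[240. 377.] 745 222.0 [157. -34.] [189.  96.]
```

View pics/crop1.png

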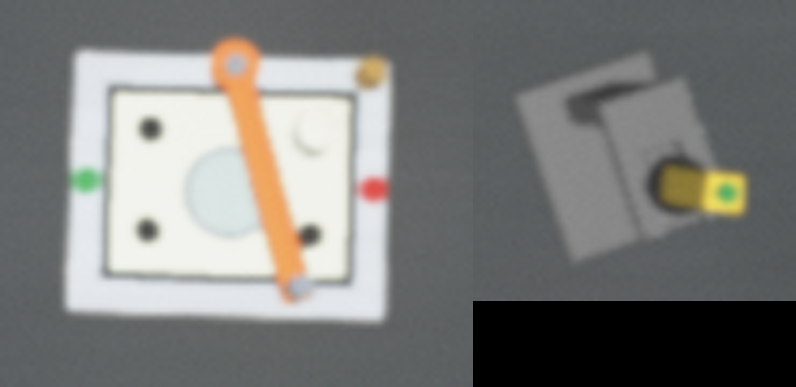

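>>> arm_command(rows=[[[0.03,0.04,0],[0,0,0.17],0.5],[[0.06,0.08,0],[0,0,0.34],0.5],[[0.09,0.125,0],[0,0,0.51],0.5],[[0.12,0.165,0],[0,0,0.68],0.5],[[0.145,0.205,0],[0,0,0.85],0.5],[[0.17,0.245,0],[0,0,1.02],0.5],[[0.2,0.285,0],[0,0,1.19],0.5],[[0.23,0.325,0],[0,0,1.36],0.5],[[0.26,0.365,0],[0,0,1.53],0.5],[[0.285,0.405,0],[0,0,1.7],0.5]])

```text
t: 1.35
ee_pos: [464.3, -140.1, 242.1]
orientation: [0.531, 0.847, -0.0, -0.0]
ft_force: [0.7, -0.6, -0.2]
gripper_width: 42.7
```

>>> arm_command(rows=[[[0.02,0.03,0],[0,0,0.17],0.5],[[0.035,0.05,0],[0,0,0.34],0.5],[[0.05,0.07,0],[0,0,0.51],0.5],[[0.0564,0.0796,0],[0,0,0.68],0.5],[[0.0564,0.0796,0],[0,0,0.85],0.5],[[0.0564,0.0796,0],[0,0,1.02],0.5],[[0.0564,0.0796,0],[0,0,1.19],0.5],[[0.0564,0.0796,0],[0,0,1.35],0.5],[[0.0564,0.0796,0],[0,0,1.35],0.5]])

```text
t: 2.48
ee_pos: [519.6, -61.9, 241.9]
orientation: [-0.111, 0.994, 0.0, -0.0]
ft_force: [-0.0, 1.1, 0.1]
gripper_width: 42.3
```

```bash
python3 - <<'E'
from h import *
z=np.load("top0.npz");im,d,K,T=[z[k] for k in("im","d","K","T")]
print("post top cast",cast(284.5,201.5,K,T,118),"pin",cast(215+234/4.3,135+64/4.3,K,T,90),"collar",cast(382.4,238.5,K,T,111),"pentop",cast(394,239.9,K,T,173))
s=arm.read_state();print({k:np.round(s[k],3) for k in("t","ee_pos","orientation","joint_pos","gripper_width")})
im,d,K,T=grab("wrist");save("pics/w1.png",im);P=cloud(d,K,T);np.savez("w1.npz",im=im,d=d,K=K,T=T)
hsv=cv2.cvtColor(im,cv2.COLOR_RGB2HSV)
m=(P[...,2]>105)&(P[...,2]<125)&(np.hypot(P[...,0]-520,P[...,1]+62)<35);print("post",m.sum(),P[m].mean(0) if m.any() else 0)
def blob(n,lo,hi,zz):
    q=cv2.inRange(hsv,lo,hi);k,l,st,ce=cv2.connectedComponentsWithStats(q)
    if k>1:
        i=1+st[1:,4].argmax();print(n,st[i,4],ce[i],cast(*ce[i],K,T,zz))
blob("green",(40,80,40),(85,255,255),60);blob("red",(0,150,60),(6,255,255),60)
E
```

```text
post top cast [520.61772776 -65.51024623 118.        ] pin [636.35217879 -33.87845487  90.        ] collar [ 443.52604375 -276.90817653  111.        ] pentop [ 444.39562831 -278.68896594  173.        ]
{'t': np.float64(2.475), 'ee_pos': array([519.607, -61.924, 241.893]), 'orientation': array([-0.111,  0.994,  0.   , -0.   ]), 'joint_pos': array([-0.199,  0.236,  1.612, -0.   ,  1.295, -1.993]), 'gripper_width': np.float64(42.327)}
post 230 [522.78718277 -68.18979606 116.77856692]
green 7385 [289.47975626  31.0985782 ] [401.59184701 -59.98220132  60.        ]
red 118 [196.10169492 207.03389831] [ 578.15366341 -111.13238512   60.        ]
```

View pics/w1.png

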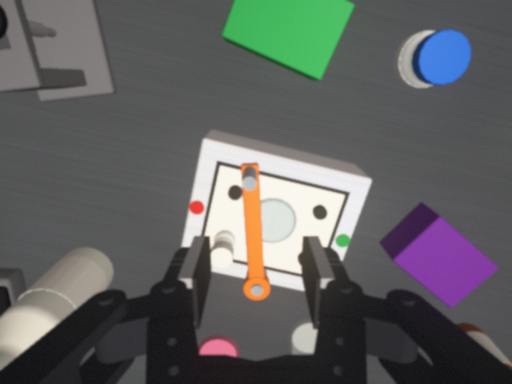

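The wrist view shows the hold-down post at about (250,183), ahead of the open jaws and near (521,-66). The vial is at (223,245), clear of it. I'll straddle the post and swing it round its arc.

>>> arm_command(rows=[[[0.001,-0.004,-0.03],[0,0,0],0.5],[[0.001,-0.004,-0.06],[0,0,0],0.5],[[0.001,-0.004,-0.09],[0,0,0],0.5],[[0.001,-0.004,-0.115],[0,0,0],0.5],[[0.001,-0.004,-0.136],[0,0,0],0.5],[[0.001,-0.004,-0.136],[0,0,0],0.28],[[0.001,-0.004,-0.136],[0,0,0],0.28],[[0.001,-0.004,-0.136],[0,0,0],0.28]], newtons=20)

```text
t: 3.52
ee_pos: [521.8, -66.2, 107.4]
orientation: [-0.112, 0.994, -0.0, 0.001]
ft_force: [0.9, -0.4, -0.8]
gripper_width: 23.7
```

>>> arm_command(rows=[[[-0.0024,0.0105,0],[0,0,-0.09],0.28],[[-0.0039,0.0212,0],[0,0,-0.18],0.28],[[-0.0043,0.032,0],[0,0,-0.27],0.28],[[-0.0039,0.0428,0],[0,0,-0.36],0.28],[[-0.0024,0.0535,0],[0,0,-0.45],0.28],[[0,0.064,0],[0,0,-0.54],0.28],[[0.0033,0.0743,0],[0,0,-0.63],0.28],[[0.0076,0.0842,0],[0,0,-0.72],0.28],[[0.0127,0.0937,0],[0,0,-0.81],0.28],[[0.0187,0.1027,0],[0,0,-0.9],0.28]])

```text
t: 4.78
ee_pos: [540.3, 36.7, 107.4]
orientation: [0.333, 0.943, 0.0, 0.001]
ft_force: [0.9, -1.8, 0.2]
gripper_width: 24.0
```

>>> arm_command(rows=[[[0.0067,0.0084,0],[0,0,-0.09],0.28],[[0.0142,0.0162,0],[0,0,-0.18],0.28],[[0.0224,0.0233,0],[0,0,-0.27],0.28],[[0.0311,0.0296,0],[0,0,-0.36],0.28],[[0.0404,0.0351,0],[0,0,-0.45],0.28],[[0.0501,0.0398,0],[0,0,-0.54],0.28],[[0.0603,0.0436,0],[0,0,-0.63],0.28],[[0.0707,0.0464,0],[0,0,-0.72],0.28],[[0.0813,0.0483,0],[0,0,-0.81],0.28],[[0.0921,0.0492,0],[0,0,-0.9],0.28]])

```text
t: 6.02
ee_pos: [631.8, 86.3, 107.2]
orientation: [0.71, 0.704, 0.0, -0.0]
ft_force: [-1.2, -0.3, 0.8]
gripper_width: 24.0
```

```bash
python3 - <<'E'
from h import *
im,d,K,T=grab("scene");save("pics/s1.png",cv2.resize(im[120:320,150:420],None,fx=2.5,fy=2.5))
print(arm.read_state()["joint_pos"])
E
```

```text
[6.92089374e-02 5.12581944e-01 1.53448419e+00 4.66219710e-04
 1.09164868e+00 7.99460615e-02]
```

View pics/s1.png

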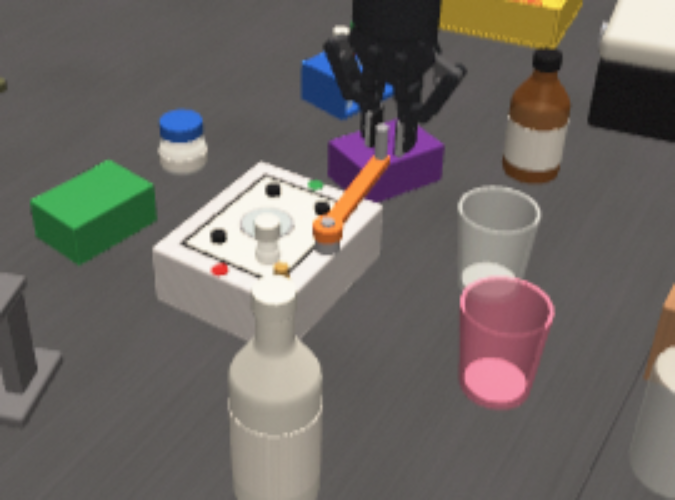

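The orange arm is now fully over on the green side, with its post at (383,140) in the crop. I'm releasing it and moving above the pen.

>>> arm_command(rows=[[[0,0,0],[0,0,0],0.5],[[0,0,0.03],[0,0,0],0.5],[[0,0,0.08],[0,0,0],0.7],[[0,0,0.13],[0,0,0],0.7],[[-0.015,-0.03,0.14],[0,0,0],0.7],[[-0.037,-0.072,0.14],[0,0,0],0.7],[[-0.06,-0.117,0.14],[0,0,0],0.7],[[-0.083,-0.162,0.14],[0,0,0],0.7],[[-0.106,-0.206,0.14],[0,0,0],0.7],[[-0.13,-0.252,0.14],[0,0,0],0.7]])

```text
t: 7.32
ee_pos: [500.4, -167.2, 246.8]
orientation: [0.708, 0.706, 0.0, 0.0]
ft_force: [0.0, -0.2, 0.4]
gripper_width: 59.9
```

>>> arm_command(rows=[[[-0.02,-0.039,0],[0,0,0],0.7],[[-0.039,-0.076,0],[0,0,0],0.7],[[-0.051,-0.1,0],[0,0,0],0.7],[[-0.057,-0.111,0],[0,0,0],0.7],[[-0.057,-0.111,0],[0,0,0],0.7],[[-0.057,-0.111,0],[0,0,0],0.7]])

```text
t: 8.07
ee_pos: [445.1, -276.2, 246.4]
orientation: [0.709, 0.706, 0.0, -0.0]
ft_force: [-0.2, -0.5, 0.4]
gripper_width: 59.8
```

```bash
python3 - <<'E'
from h import *
s=arm.read_state();print(np.round(s["ee_pos"],1),np.round(s["orientation"],4),np.round(s["joint_pos"],2))
im,d,K,T=grab("wrist");P=cloud(d,K,T);hsv=cv2.cvtColor(im,cv2.COLOR_RGB2HSV)
save("pics/w2.png",im)
m=(abs(P[...,2]-173)<5)&(np.hypot(P[...,0]-445,P[...,1]+277)<30)
q=P[m];print("top",m.sum(),q.mean(0),cv2.minAreaRect(q[:,:2].astype(np.float32)))
cn=max(cv2.findContours(m.astype(np.uint8),0,2)[0],key=cv2.contourArea)
w=np.array([cast(u,v,K,T,173)[:2] for u,v in cn[:,0]],np.float32);print("castrect",cv2.minAreaRect(w))
m=(abs(P[...,2]-105)<4)&(np.hypot(P[...,0]-455,P[...,1]+272)<60);q=P[m];print("fork",m.sum(),cv2.minAreaRect(q[:,:2].astype(np.float32)))
m=(abs(P[...,2]-111)<2.5)&(np.hypot(P[...,0]-445,P[...,1]+277)<25);q=P[m];print("collar",m.sum(),q.min(0),q.max(0))
# hold-down from top cam
im,d,K,T=grab("top");P=cloud(d,K,T);hsv=cv2.cvtColor(im,cv2.COLOR_RGB2HSV)
q=cv2.inRange(hsv,(5,130,120),(16,255,255));q[:135]=0;q[225:]=0;q[:,:200]=0;q[:,325:]=0
v,u=np.nonzero(q);w=np.array([cast(x,y,K,T,85)[:2] for x,y in zip(u,v)],np.float32);print("bar",cv2.minAreaRect(w),w.min(0),w.max(0))
h=cv2.inRange(hsv,(0,0,150),(179,60,255));
E
```

```text
[ 445.1 -276.2  246.4] [ 7.085e-01  7.057e-01  3.000e-04 -1.000e-04] [-0.64  0.23  1.6   0.    1.31 -0.63]
top 725 [ 447.39309675 -277.26090702  173.10494171] ((447.4165954589844, -278.3126220703125), (17.768774032592773, 17.97894287109375), 85.15137481689453)
castrect ((447.4279479980469, -277.3638610839844), (19.01957893371582, 17.77167510986328), 84.63301849365234)
fork 2944 ((460.9292297363281, -273.5475769042969), (72.01786041259766, 46.30253982543945), 18.65606689453125)
collar 400 [ 432.90112923 -289.15262888  108.56715009] [ 461.9823106  -263.62633291  113.23740624]
bar ((634.986328125, 22.876018524169922), (24.998157501220703, 135.22982788085938), 3.046853542327881) [619.86755  -44.364433] [650.5061  89.7819]
```

View pics/w2.png

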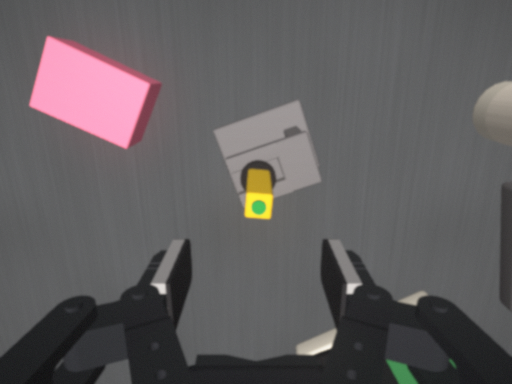

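The wrist view shows the pen top at (258,207) and the fork opening toward the robot. The two cameras put the pen at (446.5,-277.5), yaw about -5°. Next I descend and grip.

>>> arm_command(rows=[[[0.0015,-0.0005,-0.03],[0,0,-0.08],0.7],[[0.0015,-0.0005,-0.06],[0,0,-0.08],0.7],[[0.0015,-0.0005,-0.085],[0,0,-0.08],0.7],[[0.0015,-0.0005,-0.106],[0,0,-0.08],0.7],[[0.0015,-0.0005,-0.106],[0,0,-0.08],0.7],[[0.0015,-0.0005,-0.106],[0,0,-0.08],0.1],[[0.0015,-0.0005,-0.106],[0,0,-0.08],0.1],[[0.0015,-0.0005,-0.106],[0,0,-0.08],0.1],[[0.0015,-0.0005,-0.106],[0,0,-0.08],0.1],[[0.0015,-0.0005,-0.106],[0,0,-0.08],0.1]], newtons=50)

```text
t: 9.43
ee_pos: [446.9, -278.0, 141.5]
orientation: [0.737, 0.676, 0.0, 0.001]
ft_force: [0.1, 0.5, 6.1]
gripper_width: 17.8
```

>>> arm_command(rows=[[[0,0,0.005],[0,0,0],0.1],[[0,0,0.018],[0,0,0],0.1],[[0,0,0.034],[0,0,0],0.1],[[0,0,0.05],[0,0,0],0.1],[[0,0,0.066],[0,0,0],0.1],[[0,0,0.082],[0,0,0],0.1],[[0,0,0.098],[0,0,0],0.1],[[0,0,0.11],[0,0,0],0.1],[[0,0,0.11],[0,0,0],0.1]])

```text
t: 10.55
ee_pos: [446.8, -278.0, 251.5]
orientation: [0.737, 0.676, 0.0, 0.001]
ft_force: [0.9, -0.3, -0.8]
gripper_width: 17.6
```

```bash
python3 - <<'E'
from h import *
s=arm.read_state();print(np.round(s["ee_pos"],1),np.round(s["orientation"],4),s["ft_force"],s["gripper_width"])
im,d,K,T=grab("scene");save("pics/s2.png",cv2.resize(im[120:320,60:310],None,fx=2.5,fy=2.5,interpolation=cv2.INTER_CUBIC));np.savez("s2.npz",im=im,d=d,K=K,T=T)
# predicted tip and collar pixels
for z in(129,129+85,129+153): print(proj([446.8,-277.8,z],K,T))
E
```

```text
[ 446.8 -278.   251.5] [7.365e-01 6.764e-01 2.000e-04 1.200e-03] [ 0.91055418 -0.2980823  -0.80892096] 17.64548718575823
[129.08466624 223.79541815]
[119.96981574 186.24111289]
[111.75471218 152.39387574]
```

View pics/s2.png

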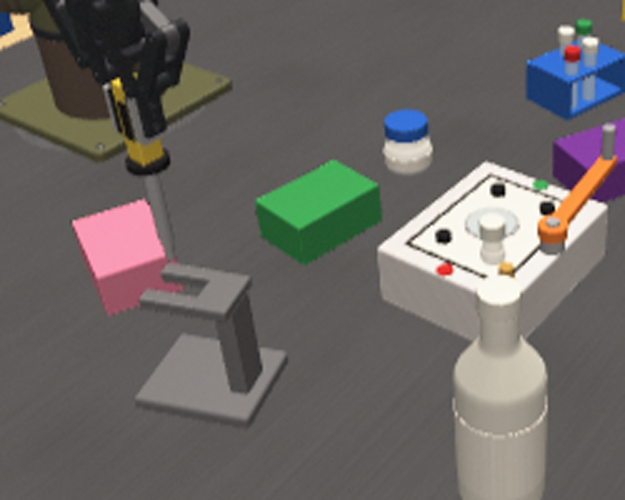

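>>> arm_command(rows=[[[0.008,0.018,0],[0,0,0],0.1],[[0.021,0.049,0],[0,0,0],0.1],[[0.036,0.084,0],[0,0,0],0.1],[[0.051,0.119,0],[0,0,0],0.1],[[0.066,0.154,0],[0,0,0],0.1],[[0.081,0.189,0],[0,0,0],0.1],[[0.096,0.224,0],[0,0,0],0.1],[[0.111,0.259,0],[0,0,0],0.1],[[0.124,0.289,0],[0,0,0],0.1],[[0.131,0.306,0],[0,0,0],0.1]])

```text
t: 11.85
ee_pos: [577.1, 31.0, 249.4]
orientation: [0.736, 0.677, -0.0, -0.001]
ft_force: [-0.7, -0.2, -0.9]
gripper_width: 17.5
```

>>> arm_command(rows=[[[0.002,0.0035,-0.01],[0,0,0],0.1],[[0.002,0.0035,-0.025],[0,0,0],0.1],[[0.002,0.0035,-0.04],[0,0,0],0.1],[[0.002,0.0035,-0.045],[0,0,0],0.1],[[0.002,0.0035,-0.045],[0,0,0],0.1]])

```text
t: 12.48
ee_pos: [578.8, 31.3, 204.6]
orientation: [0.737, 0.676, -0.001, -0.0]
ft_force: [0.5, 0.4, -0.2]
gripper_width: 17.2
```

```bash
python3 - <<'E'
from h import *
s=arm.read_state();print(np.round(s["ee_pos"],1),np.round(s["orientation"],4),s["ft_force"],s["gripper_width"])
e=s["ee_pos"];tip=[e[0],e[1],e[2]-121.5]
im,d,K,T=grab("scene");np.savez("s3.npz",im=im,d=d,K=K,T=T);a=cv2.resize(im[150:260,200:310],None,fx=4.5,fy=4.5,interpolation=cv2.INTER_CUBIC)
print("tip px scene",proj(tip,K,T));
for z in (30,60,85): print(proj([tip[0],tip[1],tip[2]+z],K,T))
# seam in scene: dark px on top plane
c=np.array([577.,-33.]);y=-.022;R=np.array([[np.cos(y),-np.sin(y)],[np.sin(y),np.cos(y)]])
for q in((0,65),(-50,65),(-50,-65),(0,-65),(50,-65)): print(q,proj([*(c+R@np.array(q)),60],K,T))
w,dw,Kw,Tw=grab("wrist");np.savez("w3.npz",im=w,d=dw,K=Kw,T=Tw);print("tip px wrist",proj(tip,Kw,Tw),proj([*(c+R@np.array((0,65))),60],Kw,Tw))
b=cv2.resize(w[100:384,130:420],None,fx=1.0,fy=1.0)
o=np.zeros((495,495+290,3),np.uint8);o[:,:495]=a;o[:284,495:]=b;save("pics/c3.png",o)
E
```

```text
[578.8  31.3 204.6] [ 7.368e-01  6.761e-01 -5.000e-04 -5.000e-04] [ 0.49820889  0.44790132 -0.23658573] 17.20381849011587
tip px scene [273.2788178  188.29625417]
[273.41220881 177.36845587]
[273.55055349 166.03483775]
[273.66982699 156.26358924]
(0, 65) [273.19679651 196.26121924]
(-50, 65) [255.81161692 189.80840909]
(-50, -65) [222.351655   217.05673046]
(0, -65) [240.57539622 224.9101752 ]
(50, -65) [259.82835785 233.20715816]
tip px wrist [253.58007524 180.92451098] [253.1900529  172.16263302]
```

View pics/c3.png

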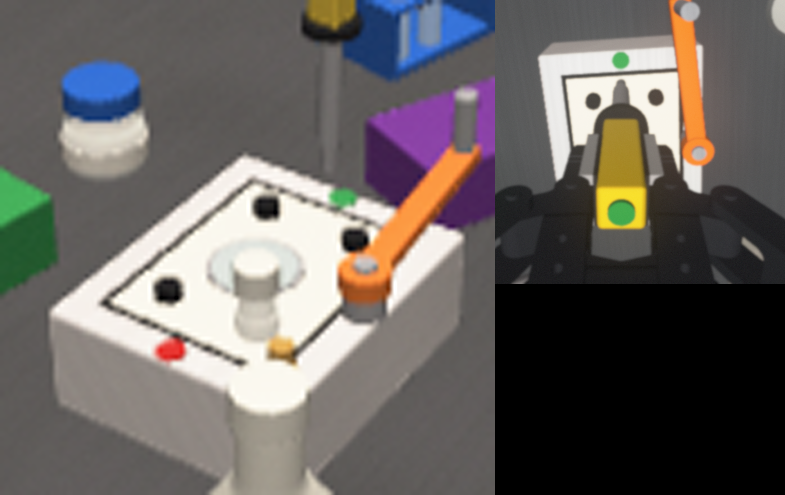

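Tip and seam agree with their predicted pixels in both views, within about 1 to 2 mm. The tip is at crop (330,173) in the scene and (621,82) in the wrist view. I'll lower it to about 2 mm above the lid.

>>> arm_command(rows=[[[0,0.0005,-0.004],[0,0,0],0.1],[[0,0.0005,-0.008],[0,0,0],0.1],[[0,0.0005,-0.012],[0,0,0],0.1],[[0,0.0005,-0.015],[0,0,0],0.1],[[0,0.0005,-0.0175],[0,0,0],0.1],[[0,0.0005,-0.0195],[0,0,0],0.1],[[0,0.0005,-0.0205],[0,0,0],0.1],[[0,0.0005,-0.0205],[0,0,0],0.1],[[0,0.0005,-0.0205],[0,0,0],0.1]])

```text
t: 13.7
ee_pos: [579.4, 32.4, 184.9]
orientation: [0.737, 0.676, 0.0, 0.0]
ft_force: [0.8, -0.3, -0.9]
gripper_width: 17.5
```

```bash
python3 - <<'E'
from h import *
s=arm.read_state();print(np.round(s["ee_pos"],1),s["ft_force"])
e=s["ee_pos"]
im,d,K,T=grab("scene");a=cv2.resize(im[170:220,245:300],None,fx=7,fy=7,interpolation=cv2.INTER_CUBIC)
print("tip px",(proj([e[0],e[1],e[2]-121.5],K,T)-[245,170])*7)
w,dw,Kw,Tw=grab("wrist");b=cv2.resize(w[140:230,210:300],None,fx=4,fy=4,interpolation=cv2.INTER_CUBIC)
print("tip wrist",(proj([e[0],e[1],e[2]-121.5],Kw,Tw)-[210,140])*4+[385,0])
o=np.zeros((360,385+360,3),np.uint8);o[:350,:385]=a;o[:,385:]=b;save("pics/c4.png",o)
E
```

```text
[579.4  32.4 184.9] [ 0.78141758 -0.31100196 -0.88936713]
tip px [200.50351445 175.71521877]
tip wrist [563.42923001 163.7418659 ]
```

View pics/c4.png

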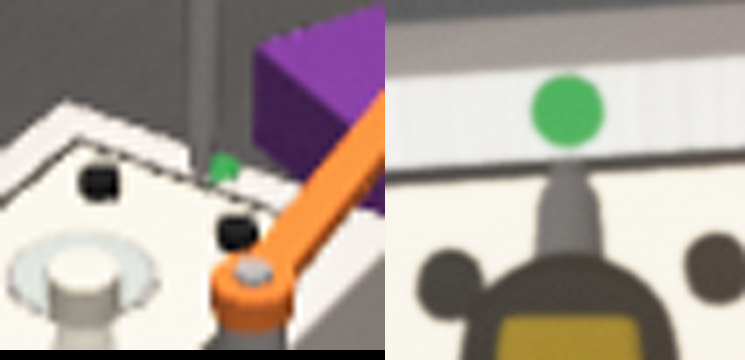

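The tip is on the seam line at the green mark: (202,178) in the scene crop and (567,162) in the wrist crop. There is no contact force. Now I trace the seam.

>>> arm_command(rows=[[[-0.0037,0.0001,-0.0005],[0,0,0],0.1],[[-0.0075,0.0002,-0.001],[0,0,0],0.1],[[-0.0112,0.0002,-0.001],[0,0,0],0.1],[[-0.015,0.0003,-0.001],[0,0,0],0.1],[[-0.0187,0.0004,-0.001],[0,0,0],0.1],[[-0.0225,0.0005,-0.001],[0,0,0],0.1],[[-0.0262,0.0006,-0.001],[0,0,0],0.1],[[-0.03,0.0007,-0.001],[0,0,0],0.1],[[-0.0337,0.0007,-0.001],[0,0,0],0.1],[[-0.0375,0.0008,-0.001],[0,0,0],0.1]])

```text
t: 15.05
ee_pos: [541.5, 33.2, 183.8]
orientation: [0.736, 0.676, 0.0, 0.0]
ft_force: [1.1, -0.4, -1.1]
gripper_width: 17.6
```

>>> arm_command(rows=[[[-0.0035,0.0001,0],[0,0,0],0.1],[[-0.007,0.0002,0],[0,0,0],0.1],[[-0.01,0.0003,0],[0,0,0],0.1],[[-0.0125,0.0003,0],[0,0,0],0.1],[[-0.0126,-0.0035,0],[0,0,0],0.1],[[-0.0127,-0.0072,0],[0,0,0],0.1],[[-0.0128,-0.011,0],[0,0,0],0.1],[[-0.0129,-0.0147,0],[0,0,0],0.1],[[-0.013,-0.0185,0],[0,0,0],0.1],[[-0.013,-0.0222,0],[0,0,0],0.1]])

```text
t: 16.3
ee_pos: [528.8, 10.7, 183.8]
orientation: [0.737, 0.676, -0.0, -0.0]
ft_force: [1.0, -0.7, -1.7]
gripper_width: 17.3
```

>>> arm_command(rows=[[[-0.0001,-0.0037,0],[0,0,0],0.1],[[-0.0002,-0.0075,0],[0,0,0],0.1],[[-0.0002,-0.0112,0],[0,0,0],0.1],[[-0.0003,-0.015,0],[0,0,0],0.1],[[-0.0004,-0.0187,0],[0,0,0],0.1],[[-0.0005,-0.0225,0],[0,0,0],0.1],[[-0.0006,-0.0262,0],[0,0,0],0.1],[[-0.0007,-0.03,0],[0,0,0],0.1],[[-0.0007,-0.0337,0],[0,0,0],0.1],[[-0.0008,-0.0375,0],[0,0,0],0.1]])

```text
t: 17.55
ee_pos: [527.9, -26.7, 183.8]
orientation: [0.737, 0.676, -0.0, 0.0]
ft_force: [-0.7, -0.3, -0.3]
gripper_width: 17.4
```

```bash
python3 - <<'E'
from h import *
s=arm.read_state();print(np.round(s["ee_pos"],1),s["ft_force"])
e=s["ee_pos"]
w,dw,Kw,Tw=grab("wrist");b=cv2.resize(w[100:280,160:400],None,fx=2.5,fy=2.5,interpolation=cv2.INTER_CUBIC)
print("tip wrist",(proj([e[0],e[1],e[2]-121.5],Kw,Tw)-[160,100])*2.5)
save("pics/c5.png",b)
E
```

```text
[527.9 -26.7 183.8] [-0.69824481 -0.32212872 -0.33782047]
tip wrist [236.29426766 200.91803076]
```

View pics/c5.png

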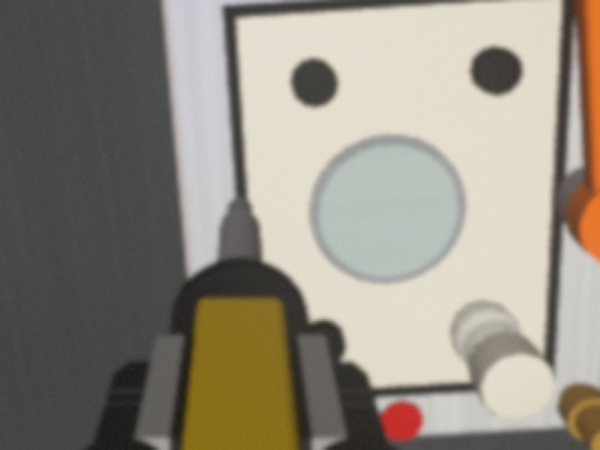

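The tip is at (238,200), within about 1 mm of the front seam at x≈242 in the crop. I'm nudging +1 mm in x and continuing.

>>> arm_command(rows=[[[0.0005,-0.0037,0],[0,0,0],0.1],[[0.001,-0.0074,0],[0,0,0],0.1],[[0.001,-0.0111,0],[0,0,0],0.1],[[0.0009,-0.0148,0],[0,0,0],0.1],[[0.0008,-0.0185,0],[0,0,0],0.1],[[0.0007,-0.0222,0],[0,0,0],0.1],[[0.0006,-0.0259,0],[0,0,0],0.1],[[0.0005,-0.0296,0],[0,0,0],0.1],[[0.0003,-0.0333,0],[0,0,0],0.1],[[0.0002,-0.037,0],[0,0,0],0.1]])

```text
t: 18.85
ee_pos: [528.1, -63.8, 183.8]
orientation: [0.737, 0.676, -0.0, -0.0]
ft_force: [-0.3, 1.0, -0.7]
gripper_width: 17.8
```

>>> arm_command(rows=[[[-0.0001,-0.0037,0],[0,0,0],0.1],[[-0.0002,-0.0074,0],[0,0,0],0.1],[[-0.0002,-0.0111,0],[0,0,0],0.1],[[-0.0003,-0.0148,0],[0,0,0],0.1],[[-0.0004,-0.0185,0],[0,0,0],0.1],[[-0.0005,-0.0222,0],[0,0,0],0.1],[[-0.0006,-0.0259,0],[0,0,0],0.1],[[-0.0007,-0.0296,0],[0,0,0],0.1],[[-0.0007,-0.0333,0],[0,0,0],0.1],[[0.0025,-0.0336,0],[0,0,0],0.1]])

```text
t: 20.1
ee_pos: [530.6, -97.3, 183.8]
orientation: [0.737, 0.676, -0.0, -0.0]
ft_force: [-0.2, -0.4, -1.6]
gripper_width: 17.3
```

>>> arm_command(rows=[[[0.0037,-0.0001,0],[0,0,0],0.1],[[0.0075,-0.0002,0],[0,0,0],0.1],[[0.0112,-0.0002,0],[0,0,0],0.1],[[0.015,-0.0003,0],[0,0,0],0.1],[[0.0187,-0.0004,0],[0,0,0],0.1],[[0.0225,-0.0005,0],[0,0,0],0.1],[[0.0262,-0.0006,0],[0,0,0],0.1],[[0.03,-0.0007,0],[0,0,0],0.1],[[0.0337,-0.0007,0],[0,0,0],0.1],[[0.0375,-0.0008,0],[0,0,0],0.1]])

```text
t: 21.35
ee_pos: [568.4, -97.9, 183.8]
orientation: [0.737, 0.676, -0.0, -0.0]
ft_force: [-0.5, -0.0, -1.1]
gripper_width: 17.6
```

>>> arm_command(rows=[[[0.0035,-0.0001,0],[0,0,0],0.1],[[0.007,-0.0002,0],[0,0,0],0.1],[[0.009,-0.0002,0],[0,0,0],0.1],[[0.009,-0.0002,0],[0,0,0],0.1],[[0.009,-0.0002,0],[0,0,0],0.1]])

```text
t: 21.98
ee_pos: [577.0, -98.1, 183.8]
orientation: [0.737, 0.676, -0.0, -0.0]
ft_force: [-1.2, 0.4, -0.5]
gripper_width: 17.1
```

```bash
python3 - <<'E'
from h import *
s=arm.read_state();print(np.round(s["ee_pos"],1),s["ft_force"])
e=s["ee_pos"]
w,dw,Kw,Tw=grab("wrist");b=cv2.resize(w[100:280,160:400],None,fx=2.5,fy=2.5,interpolation=cv2.INTER_CUBIC)
print("tip wrist",(proj([e[0],e[1],e[2]-121.5],Kw,Tw)-[160,100])*2.5)
save("pics/c6.png",b)
E
```

```text
[577.  -98.1 183.8] [-1.23813     0.37024257 -0.45703167]
tip wrist [236.76301476 202.36591771]
```

View pics/c6.png

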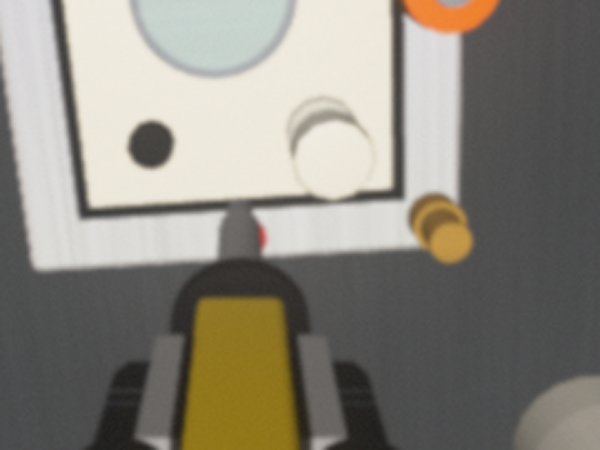

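The tip is on the seam at (238,202), roughly 2 mm short of the red mark's centre. I'll move 2 mm further, hold, then lift.

>>> arm_command(rows=[[[0.002,0,0],[0,0,0],0.1],[[0.002,0,0],[0,0,0],0.1],[[0.002,0,0],[0,0,0],0.1],[[0.002,0,0.004],[0,0,0],0.1],[[0.002,0,0.009],[0,0,0],0.1],[[0.002,0,0.014],[0,0,0],0.1],[[0.002,0,0.024],[0,0,0],0.1],[[0.002,0,0.04],[0,0,0],0.1],[[0.002,0,0.058],[0,0,0],0.1],[[0.002,0,0.07],[0,0,0],0.1]])

```text
t: 23.28
ee_pos: [579.8, -98.2, 255.8]
orientation: [0.737, 0.676, 0.001, 0.001]
ft_force: [0.0, 0.0, -1.4]
gripper_width: 17.5
```

>>> arm_command(rows=[[[-0.01,-0.014,0],[0,0,0],0.1],[[-0.027,-0.036,0],[0,0,0],0.1],[[-0.047,-0.063,0],[0,0,0],0.1],[[-0.067,-0.09,0],[0,0,0],0.1],[[-0.087,-0.117,0],[0,0,0],0.1],[[-0.105,-0.142,0],[0,0,0],0.1],[[-0.12,-0.162,0],[0,0,0],0.1],[[-0.129,-0.175,0],[0,0,0],0.1],[[-0.132,-0.18,0],[0,0,0],0.1],[[-0.132,-0.18,0],[0,0,0],0.1]])

```text
t: 24.52
ee_pos: [447.1, -278.1, 253.7]
orientation: [0.737, 0.676, 0.0, -0.0]
ft_force: [-0.1, -0.2, -1.4]
gripper_width: 17.5
```

```bash
python3 - <<'E'
from h import *
s=arm.read_state();print(np.round(s["ee_pos"],1),s["ft_force"],s["gripper_width"])
w,dw,Kw,Tw=grab("wrist");im,d,K,T=grab("scene")
o=np.zeros((450,800,3),np.uint8);o[:450,:400]=cv2.resize(im[160:295,80:200],(400,450));o[:450,400:]=cv2.resize(w[70:295,160:360],(400,450));save("pics/c7.png",o)
P=cloud(dw,Kw,Tw);m=(abs(P[...,2]-105)<4)&(np.hypot(P[...,0]-455,P[...,1]+272)<60);q=P[m];print("fork",m.sum(),cv2.minAreaRect(q[:,:2].astype(np.float32)))
E
```

```text
[ 447.1 -278.1  253.7] [-0.11470542 -0.19721312 -1.43574367] 17.458722635567852
fork 3066 ((461.1158142089844, -273.54010009765625), (72.09219360351562, 46.58088684082031), 19.14130973815918)
```

View pics/c7.png

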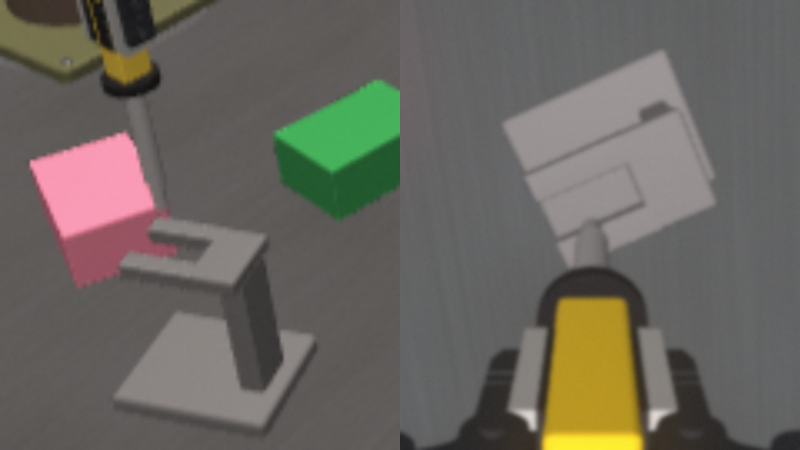

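The pen tip is lined up over the fork slot, at the same pose it was lifted from. Lowering.

>>> arm_command(rows=[[[0,0,-0.012],[0,0,0],0.1],[[0,0,-0.026],[0,0,0],0.1],[[0,0,-0.04],[0,0,0],0.1],[[0,0,-0.054],[0,0,0],0.1],[[0,0,-0.068],[0,0,0],0.1],[[0,0,-0.082],[0,0,0],0.1],[[0,0,-0.094],[0,0,0],0.1],[[0,0,-0.102],[0,0,0],0.1],[[0,0,-0.107],[0,0,0],0.1],[[0,0,-0.11],[0,0,0],0.1]])

```text
t: 25.88
ee_pos: [447.3, -278.2, 143.7]
orientation: [0.737, 0.676, 0.0, 0.0]
ft_force: [0.0, 0.1, -0.3]
gripper_width: 17.5
```

>>> arm_command(rows=[[[0,0,-0.001],[0,0,0],0.1],[[0,0,-0.002],[0,0,0],0.1],[[0,0,-0.002],[0,0,0],0.1]])

```text
t: 26.25
ee_pos: [447.2, -278.1, 142.0]
orientation: [0.737, 0.676, 0.0, 0.0]
ft_force: [-1.0, 0.2, -0.4]
gripper_width: 17.5
```

>>> arm_command(rows=[[[0,0,-0.0005],[0,0,0],0.1],[[0,0,-0.001],[0,0,0],0.1],[[0,0,-0.001],[0,0,0],0.1]])

```text
t: 26.62
ee_pos: [447.3, -278.2, 141.5]
orientation: [0.737, 0.676, 0.0, 0.0]
ft_force: [-1.7, 1.1, 5.6]
gripper_width: 17.6
```

The collar is seated, with 5.6 N upward, the same as at pick-up. I'll open the jaws, retreat upward and move aside.

>>> arm_command(rows=[[[0,0,0],[0,0,0],0.25],[[0,0,0],[0,0,0],0.4],[[0,0,0],[0,0,0],0.6],[[0,0,0],[0,0,0],0.7],[[0,0,0.02],[0,0,0],0.7],[[0,0,0.06],[0,0,0],0.7],[[0,0,0.11],[0,0,0],0.7],[[-0.03,-0.04,0.12],[0,0,0],0.7],[[-0.05,-0.09,0.12],[0,0,0],0.7],[[-0.07,-0.13,0.12],[0,0,0],0.7]])

```text
t: 27.88
ee_pos: [376.6, -409.7, 261.3]
orientation: [0.736, 0.676, -0.0, 0.001]
ft_force: [-0.1, 0.2, 0.2]
gripper_width: 59.7
```

```bash
python3 - <<'E'
from h import *
s=arm.read_state();print(np.round(s["ee_pos"],1),s["ft_force"],s["gripper_width"],s["t"])
im,d,K,T=grab("scene");save("pics/s8.png",cv2.resize(im[100:340,60:420],None,fx=2.2,fy=2.2))
print("expect collar,top px",[(proj(p,K,T)-[60,100])*2.2 for p in([446.5,-277.8,105],[446.5,-277.8,173])])
im,d,K,T=grab("top");P=cloud(d,K,T);m=(P[...,2]>120)&(P[...,2]<200)&(np.hypot(P[...,0]-446,P[...,1]+277)<30);q=P[m];print("pen",m.sum(),q.max(0),cv2.minAreaRect(q[:,:2].astype(np.float32)))
m=((P[...,2]>20)&(d>0)).astype(np.uint8);n,l,st,ce=cv2.connectedComponentsWithStats(m)
for i in range(1,n):
    if 300<st[i,4]<3000: q=P[l==i];print(ce[i].round(),st[i,4],q[:,:2].min(0).round(),q[:,:2].max(0).round())
E
```

```text
[ 376.6 -409.7  261.3] [-0.07659018  0.20750646  0.1889458 ] 59.70400116074521 27.875
expect collar,top px [array([156.96565674, 293.72433891]), array([141.68263887, 230.80073998])]
pen 158 [ 455.39982981 -267.58029777  176.81858675] ((445.8957214355469, -277.18939208984375), (18.784461975097656, 17.931198120117188), 84.90892028808594)
[277.  77.] 666 [771. -84.] [841. -16.]
[226.  99.] 605 [717.  31.] [787. 101.]
[359. 117.] 1128 [ 679. -264.] [ 743. -201.]
[139. 117.] 810 [684. 237.] [743. 295.]
[ 20. 197.] 1222 [415. 528.] [637. 608.]
[182. 173.] 1306 [536. 111.] [642. 228.]
[121. 223.] 1421 [424. 252.] [516. 365.]
[378. 230.] 811 [ 418. -305.] [ 498. -240.]
[280. 259.] 1349 [ 347. -116.] [431.  -8.]
[219. 258.] 393 [365.  56.] [415. 103.]
[502. 293.] 1033 [ 308. -424.] [ 438. -392.]
[344. 306.] 1463 [ 225. -264.] [ 344. -160.]
```

```bash
python3 - <<'E'
from h import *
im,d,K,T=grab("top");hsv=cv2.cvtColor(im,cv2.COLOR_RGB2HSV)
q=cv2.inRange(hsv,(5,130,120),(16,255,255));q[:135]=0;q[225:]=0;q[:,:200]=0;q[:,325:]=0
v,u=np.nonzero(q);w=np.array([cast(x,y,K,T,85)[:2] for x,y in zip(u,v)],np.float32);print("bar",cv2.minAreaRect(w))
P=cloud(d,K,T);m=(P[...,2]>120)&(P[...,2]<200)&(np.hypot(P[...,0]-446,P[...,1]+277)<30);print("pen",P[m].mean(0))
job.hand_in()
E
```

```text
bar ((634.986328125, 22.876018524169922), (24.998157501220703, 135.22982788085938), 3.046853542327881)
pen [ 446.44324763 -273.3429725   160.39955394]
the job is handed in; nothing more can be done
```

I swung the orange hold-down arm over to the green side, traced the seam from green to red with the pen, and hung the pen back in its fork. I handed the job in at about 28 s of the 72 s allowed, and no verdict was reported.

- **Hold-down arm:** the last top-camera check puts it at about 1.47 rad, unchanged since the push.
- **Seam trace:** speed was about 3 cm/s with the tip about 2 to 3 mm above the lid. Wrist views at the start, on the front run and at the end showed the tip within about 1 to 2 mm of the seam. There was no sign of contact; the wrist force stayed under about 2.5 N.
- **Pen:** the collar seated at 5.6 N, close to the 6.1 N at pick-up. Afterwards the handle was upright and within about 1 mm of where it started.
- **Bystanders:** all those on the bench are within about 2 mm of where they began. The vial was checked only by eye, and stood upright in the view at the end of the trace.
- **Disagreements:** the wrist and top cameras differed by about 2 mm, so I used values between them. My final overall picture could not be viewed because I had reached the 12-picture limit, so the closing checks are numeric only.

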